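# Read a keg's pressure with a stick gauge

## Task

Take the stick gauge out of its wooden stand and push its open lower end straight down over the brass valve stem in the lid of the steel keg, until it sits fully home on the rubber washer and the reading rod has come out of its top; keep it pressed home with about 17 N (it must never take more than 25 N) for a good second. Then stand the gauge upright back in the hole of its stand, fully down, and let go, with the rod still showing its reading. Do not shift the salt shaker, the honey jar or the tomato tin that stand beside the keg and the stand.

Things in the scene. Friction and masses are not known exactly. Their poses are not given: they have to be found in the camera images.
- gauge_centre (a point): Centre of the loose stick gauge, half-way up its axis (40 mm above its mouth). It is round, about 0.2 kg, 80 mm high without its rod. Lower part: aluminium head 32 mm across, 38 mm high. Upper part: plain steel barrel 24 mm across, 38 to 78 mm above the mouth: grip it about 20 mm above this point; the head's shoulder is then just below the fingertips.
- gauge_mouth (a point): Centre of the gauge's open lower end, 40 mm below gauge_centre. The mouth is 26 mm wide and narrows over 9 mm to a bore of 15 mm that ends 32 mm above the mouth. The foot of the reading rod is in it, 6 mm above the mouth.
- gauge: The stick gauge as a whole; origin at the centre of its mouth, z up its axis.
- gauge_rod (a joint): How far the white reading rod (6 mm thick, cap 9 mm) is pushed out of the gauge's top, in m: 0 = in (cap ends 83 mm above the mouth), at most 0.022. It is moved by the valve's pin against a spring and friction: 6.4 N to start it, 0.4 N more per mm; it stays out (within 1 mm) when the gauge is taken off. The reading is 4 to 13 mm.
- keg_port (a point): Point on the keg's flat lid, 120 mm above the worktop, on the axis of the upright brass valve stem (12 mm across, chamfered tip). Round the stem lies a black rubber washer 30 mm across. How far the stem is screwed in is not measured: the washer's top is 6 to 18 mm above this point; the stem's tip is always 27 mm above the washer's top.
- stem_foot (a point): Same place as keg_port. How it feels: a pin flush with the stem's tip is pushed up by the keg's unknown pressure with 8 to 11 N and can be pushed in. A gauge going down meets it when its mouth is about 21 mm above the washer, and feels 6 N rising to about that force until the mouth meets the washer; then the washer adds 3 N for each mm and is hard after 4 mm.
- keg: Steel keg, a drum 120 mm across that does not move; origin at the centre of its underside. The stem is 22 mm from its axis on its +y side; a low black rubber bung (26 mm across, 10 mm high) 28 mm on its -y side: not the valve. The lid's rim, 108 mm across, stands 6 mm above the lid.
- stand_hole0 (a point): Centre of the mouth of the round hole in the top of the wooden stand (block 84 x 74 mm, 40 mm high, does not move). Hole 36 mm across, chamfered, 30 mm deep; the gauge stands in it mouth down, its mouth 30 mm below this point.
- salt_shaker: Bystander: salt shaker 44 mm across, 90 mm high; origin under its centre.
- honey_jar: Bystander: jar with a screw lid, 65 mm across, 100 mm high; origin under its centre.
- tomato_tin: Bystander: food tin 75 mm across, 110 mm high; origin under its centre.

How it is judged:
By the outcome, as a careful person would: the job done as asked, in the order asked, and still so for the second after the job is handed in, with the robot touching nothing.
It also fails if it takes over 64 s, if anything falls off the work surface, if the arm or the gripper's body presses on something with over 40 N, if the wrist force passes 120 N, or if a joint passes its speed limit or range.

## Robot

A 6-joint arm with a two-finger parallel gripper is mounted at the origin on a cart in front of the work surface, level with it; the furniture and walls round the work are solid. World frame = base frame: x ahead of the robot, y to its left, z up, the work surface at z = 0. Lengths are in mm, angles in rad, forces in N, time in s.
With the tool pointing down it reaches from about 350 to 875 mm from the base axis. Payload 4.2 kg.
Tool frame: the origin (TCP) lies midway between the tips of the shut fingers; the grasp point (between the pads) lies 19 mm behind it; z points along the fingers, y is the line along which they close (so a half turn about z gives the same grasp; the last joint's range is limited). The gripper opens to 85 mm and grips with 20 to 120 N. Pads are 22 mm wide; open, the fingers measure 114 mm over their backs; the gripper's body (76 mm by 85 mm) begins 54 mm behind the grasp point. The pads swing forward as they close: fully open they stand 13 mm farther back than shut.
Start: joints at [-0.921, 0.385, 0.008, 0, -1.194, -0.259], TCP at [238.093, -577.85, 231.312] pointing down, gripper open.
Joint ranges: [-3.14, 3.14], [-1.21, 2.06], [-1.07, 1.41], [-3.16, 2.05], [-2.99, -0.16], [-3.1, 3.1]. Speed limits (rad/s): [2.79, 2.79, 3.14, 3.14, 3.14, 3.14].

## Interface

Orientations are given as a unit quaternion [x, y, z, w].
In Python, from plant import bot, viewer, workorder gives the robot as it stands.
- The arm moves only by the tool play_rows, never from a script. Its argument "rows" is text: rows parted by semicolons, each of 4 numbers parted by spaces: the shift along the tool's x, y, z each as a share of 25 cm, from -1 to 1, then the turn about the tool's z as a share of pi/2 rad, from -1 to 1. In form: tx ty tz roll; .... A call has 1 to 20 rows; each row shifts and turns the commanded pose from where the row before left it, along the tool's axes as they then stand; what a row does not reach is not made up. A row lasts 1/10 s, in which the tool goes at most 50 mm and 8.59 degrees, less where a joint would pass 70% of its speed; a pose out of reach is approached as far as the arm can. A call with a number of a shift or a turn outside -1 to 1 is refused whole. A call with a gripper value outside its range is refused whole. "grip" is the opening, from -1 (shut) to 1 (fully open), so that 0 is half open, set as the call begins (left out, the last holds). The fingers move at their own pace and stop on an object; "grip_force" is the grip in N (left out, the last holds). Time passes only in rows, so rows that do not move let the fingers close. It gives the time, the measured TCP pose, the force, the opening and the grip force at its end, in the units of the state.
- bot.get_state(): the state, without advancing time (a new reading comes with each control period).
- viewer.read_camera(name): name is "scene" or "top"; returns (picture, depth): 400x640x3 uint8, red, green, blue; 400x640 float32, mm along the optical axis (not along the pixel's ray), 0 where there is no reading.
- viewer.calibration(name): a dict with "mtx" (3x3 intrinsics, pixels), "k1" (the pictures are not rectified: a ray, as slopes to the right and down, at radius r is drawn at 1 + k1 r^2 times it, then the intrinsics apply), "R" (3x3) and "t" (3): a world point X has camera coordinates R X + t. Camera axes: x right, y down, z forward; pixel columns grow to the right and rows downward; lengths in mm; the calibration is good to about 2 mm. A picture is of the moment at which its call begins. calibration takes no time and is no camera call.
- workorder.sign_off(): hands the job in; it is judged then, once.
The state is a dict: "clock": time; "joints": joint angles; "joint_vel": joint speeds; "tau": joint torques, N m; "tcp_pos": TCP position; "tool_rot": TCP orientation; "contact_force": force on the tool from outside, world axes, zero at the start; "ft_torque": the same for the moment, N m; "grip_width": opening from 0.0 (shut) to 1.0 (fully open); "finger_force": force on a finger pad.
Only numpy, scipy, OpenCV 4.12 (cv2) and the standard library are available. Lean on these libraries where they do the work, as an engineer would, in place of code of your own. Each camera call takes 0.05 s, during which the arm holds its last target. There are 200 camera calls.

## Working session

There is one attempt and no reset: what is moved stays moved. The work goes in short steps, Python scripts to look and compute and a tool call to move; the robot and the scene stay as the last step left them, time stands still between calls to the robot, and variables do not carry over. Pictures are saved under pics/ and viewed, at most 11 in all, crops included, and the job is handed in when it is done.

Besides the shell and the picture viewer there is one more tool, called after "Request:" as name(argument=value, ...) on one line, values as JSON. play_rows: Moves the arm, as the interface text tells. Its arguments: {"type":"object","properties":{"rows":{"type":"string"},"grip":{"type":"number"},"grip_force":{"type":"number"}},"required":["rows"]}

```bash
ls; mkdir -p pics; python3 - <<'E'
from plant import bot, viewer
import cv2, numpy as np
s=bot.get_state(); print(s)
for n in ("scene","top"):
    p,d=viewer.read_camera(n); cv2.imwrite(f"pics/{n}0.png",p[:,:,::-1]); np.save(f"pics/{n}0.npy",d)
    print(n,viewer.calibration(n))
E
```

```text
pics
{'clock': 0.0, 'joints': array([-9.21370439e-01,  3.85580584e-01,  6.63599015e-03, -4.86767332e-04,
       -1.19397413e+00, -2.58606940e-01]), 'joint_vel': array([-0.00025499, -0.00064725,  0.0005237 , -0.00241398,  0.00031837,
       -0.0010936 ]), 'tau': array([ 1.00131520e-04, -3.92287159e+01,  1.88399345e+01,  4.18608338e+00,
       -4.69559236e-03, -8.62824862e-06]), 'tcp_pos': array([ 237.89596163, -577.33766717,  230.21285457]), 'tool_rot': array([-1.94080029e-01,  9.80985099e-01,  1.05290473e-03, -2.62124144e-04]), 'contact_force': array([0.10605403, 0.13801893, 0.346759  ]), 'ft_torque': array([-0.01807792,  0.01973008,  0.05910622]), 'finger_force': 0.0, 'grip_width': 0.9979390436113039}
scene {'mtx': array([[489.03111849,   0.        , 322.75506032],
       [  0.        , 489.03111849, 206.53698026],
       [  0.        ,   0.        ,   1.        ]]), 'k1': 0.018911681101286455, 'R': array([[-0.72372197, -0.6900052 ,  0.01092372],
       [-0.44576564,  0.4553468 , -0.770683  ],
       [ 0.5268012 , -0.56262964, -0.63712509]]), 't': array([522.92303316, 276.79109423, 884.16851408])}
top {'mtx': array([[396.80316131,   0.        , 323.12485734],
       [  0.        , 396.80316131, 202.04076165],
       [  0.        ,   0.        ,   1.        ]]), 'k1': 0.009584158982661488, 'R': array([[-0.02236728, -0.99938355, -0.0270598 ],
       [-0.99068699,  0.0257926 , -0.1336938 ],
       [ 0.13430933,  0.02381742, -0.99065319]]), 't': array([164.10499757, 598.0374269 , 876.04944587])}
```

View pics/scene0.png

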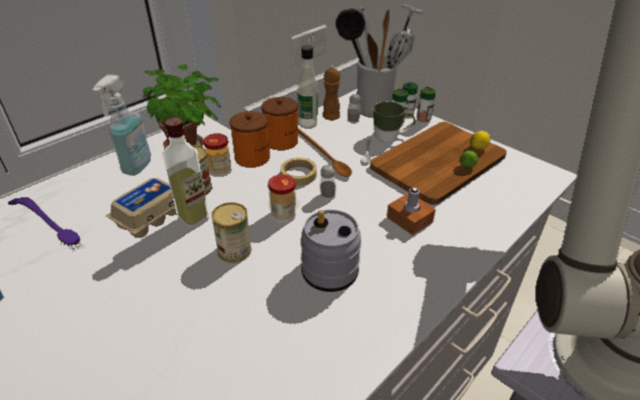

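View pics/top0.png

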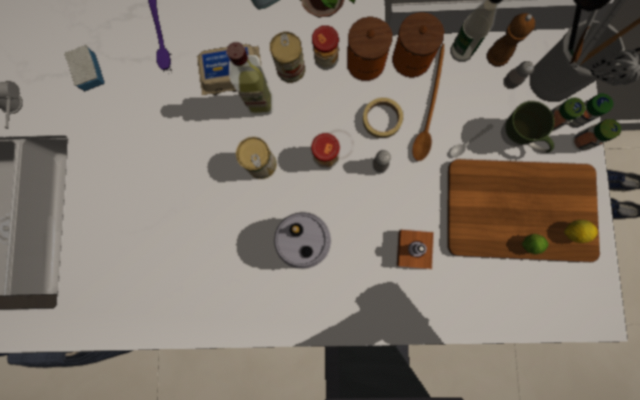

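The scene view shows the gauge at about (413,198) in its stand and the keg stem at (320,217). In the top view, the stem is at (296,230), the bung at (307,251) and the gauge at (418,248). Next I'll take close crops and a first triangulation.

```bash
cat > h.py <<'E'
import numpy as np, cv2
from plant import bot, viewer
def ray(n,u,v):
    c=viewer.calibration(n); K=c["mtx"]; k=c["k1"]
    p=cv2.undistortPoints(np.array([[[u,v]]],float),K,np.array([k,0,0,0.]))[0,0]
    return -c["R"].T@c["t"], c["R"].T@np.array([p[0],p[1],1.])
def plane(n,u,v,z):
    o,d=ray(n,u,v); return o+d*(z-o[2])/d[2]
def two(a,b):
    (o1,d1),(o2,d2)=ray("scene",*a),ray("top",*b)
    A=np.c_[d1,-d2]; s=np.linalg.lstsq(A,o2-o1,rcond=None)[0]
    p,q=o1+s[0]*d1,o2+s[1]*d2
    return (p+q)/2, np.linalg.norm(p-q)
def proj(n,X):
    c=viewer.calibration(n); x=c["R"]@np.asarray(X,float)+c["t"]; r=x[:2]/x[2]; r=r*(1+c["k1"]*(r@r))
    return c["mtx"][:2,:2]@r+c["mtx"][:2,2]
def crop(src,box,s,out):
    u,v,w,h=box; return cv2.resize(src[v:v+h,u:u+w],None,fx=s,fy=s,interpolation=cv2.INTER_CUBIC)
E
python3 - <<'E'
from h import *
S=cv2.imread("pics/scene0.png");T=cv2.imread("pics/top0.png")
a=crop(S,(290,195,80,60),5,0);b=crop(S,(380,175,80,60),5,0);c=crop(T,(262,205,80,60),5,0);d=crop(T,(380,220,80,60),5,0)
cv2.imwrite("pics/z0.png",np.vstack([np.hstack([a,b]),np.hstack([c,d])]))
print("stem",two((320,213),(296,230)));print("gauge top",two((414,190),(421,248)))
for z in(120,): print("stem plane",plane("top",296,230,z+30),"bung",plane("top",307,252,130),"keg",plane("top",302,240,126))
print("stand",plane("top",416,250,40))
for uv in((383,161),(326,150),(257,157)): print(plane("top",*uv,100))
E
```

```text
stem (array([533.45866429, 204.53421948, 154.56678612]), np.float64(5.600581656538121))
gauge top (array([490.99341863, -58.97687202,  89.37047172]), np.float64(1.167597562502662))
stem plane [531.55183412 203.21546184 150.        ] bung [487.06170399 183.00221513 130.        ] keg [512.07058589 193.25598555 126.        ]
stand [486.95766425 -58.51935842  40.        ]
[681.23621727  15.11030066 100.        ]
[709.68794228 139.26760079 100.        ]
[698.29883842 292.17173446 100.        ]
```

View pics/z0.png

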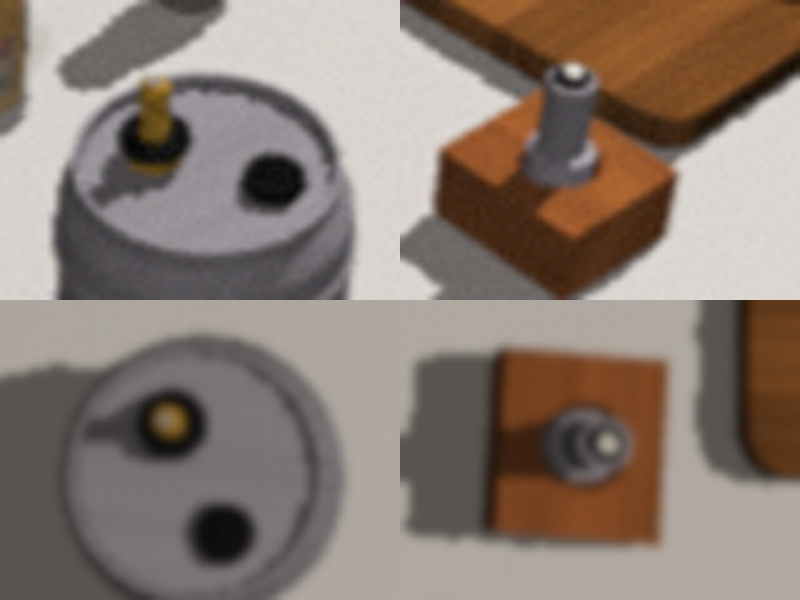

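In the crops, the scene view shows the stem tip at (321,211.5), the washer at about (320.6,222.6) and the rod cap at (414.2,188.8). In the top view, the stem tip is at (295.5,229) and the rod cap at (421,248.2).

```bash
python3 - <<'E'
from h import *
np.set_printoptions(precision=1,suppress=True)
print("stem tip",two((320.7,211.2),(295.4,229.0)));
print("cap",two((414.1,188.7),(420.8,248.2)),"head shoulder top z48",plane("top",417.2,249,48),"scene",plane("scene",412.3,205,48))
# masks: stand top, washer, bung, keg rim
T=cv2.imread("pics/top0.png");hsv=cv2.cvtColor(T,cv2.COLOR_BGR2HSV)
m=cv2.inRange(hsv[210:290,385:445],(0,120,60),(20,255,255))
c=max(cv2.findContours(m,0,2)[0],key=cv2.contourArea);r=cv2.minAreaRect(c);print("stand rect",r)
P=[plane("top",x+385,y+210,40) for x,y in cv2.boxPoints(r)];print(np.array(P),np.mean(P,0),[np.linalg.norm(P[i]-P[i-1]) for i in range(4)])
for nm,n,box in(("top","top",(262,205,80,60)),("scene","scene",(290,195,80,60))):
    I=cv2.imread(f"pics/{n}0.png");u,v,w,h=box
    mk=cv2.inRange(cv2.cvtColor(I[v:v+h,u:u+w],cv2.COLOR_BGR2HSV)[:,:,2],0,45)
    for c in cv2.findContours(mk,0,2)[0]:
        if 60<cv2.contourArea(c)<400:
            (x,y),R=cv2.minEnclosingCircle(c); M=cv2.moments(c);print(nm,cv2.contourArea(c),u+x,v+y,R, u+M["m10"]/M["m00"],v+M["m01"]/M["m00"])
c=None
for uv in((262+14.0,205+0),):pass
# keg outline at rim z126 : left 62/5, right ~318/5 inner
# depth check
d=np.load("pics/top0.npy");D=np.load("pics/scene0.npy")
def pt(n,u,v,d):
    o,r=ray(n,u,v);return o+r*d[v,u]
print("depth stem top",pt("top",295,229,d),pt("scene",321,213,D),"lid",pt("top",302,240,d),"standtop",pt("top",405,240,d),"cap",pt("top",421,248,d),pt("scene",414,189,D))
E
```

```text
stem tip (array([534. , 204.3, 159. ]), np.float64(2.4817810504731623))
cap (array([490.5, -57.5,  94.2]), np.float64(1.090038672850203)) head shoulder top z48 [489.1 -59.7  48. ] scene [488.3 -56.5  48. ]
stand rect ((30.370468139648438, 39.007774353027344), (32.995914459228516, 36.215030670166016), 3.6913864612579346)
[[452.  -15.6  40. ]
 [533.4 -24.8  40. ]
 [526.8 -99.2  40. ]
 [445.7 -89.1  40. ]] [489.5 -57.2  40. ] [np.float64(73.74866082409277), np.float64(81.90328575444103), np.float64(74.63301614727294), np.float64(81.66174716673754)]
top 79.5 306.0 251.5 5.590270042419434 305.8825995807128 251.39832285115304
top 112.5 295.4230766296387 229.5 6.596002101898193 295.2014814814815 229.53037037037038
scene 71.0 344.0 231.0 5.385264873504639 344.0633802816901 231.0281690140845
depth stem top [532.8 204.  162.3] [530.9 208.5 159.1] lid [512.3 193.8 119.1] standtop [510.1 -34.8  40.1] cap [490.5 -58.7  92.4] [492.1 -59.   91.6]
```

```bash
cat >> h.py <<'E'
from scipy.spatial.transform import Rotation as Ro
def go(X,yaw=None):
    s=bot.get_state(); R=Ro.from_quat(s["tool_rot"]).as_matrix(); d=R.T@(np.array(X,float)-s["tcp_pos"])
    print("t",round(s["clock"],2),"tcp",s["tcp_pos"].round(1),"F",s["contact_force"].round(1),"M",s["ft_torque"].round(2),"w",round(s["grip_width"],3),"| tool mm",d.round(1),"share",(d/250).round(4),"tilt",R[:,2].round(4),"x",R[:,0].round(3),"j",s["joints"].round(2))
E
python3 -c "
from h import *
go((490,-58,150))"
```

```text
t 0.1 tcp [ 237.9 -577.4  230.3] F [0.8 0.2 0.5] M [-0.02 -0.02 -0.06] w 1.001 | tool mm [-430.9  384.1   81. ] share [-1.7236  1.5365  0.3242] tilt [-8.0e-04  1.7e-03 -1.0e+00] x [-0.925 -0.381  0.   ] j [-0.92  0.39  0.01 -0.   -1.19 -0.26]
```

Request:
play_rows(rows="-0.108 0.096 0.01 0;-0.108 0.096 0.01 0;-0.108 0.096 0.01 0;-0.108 0.096 0.01 0;-0.108 0.096 0.01 0;-0.108 0.096 0.01 0;-0.108 0.096 0.01 0;-0.108 0.096 0.01 0;-0.108 0.096 0.03 0;-0.108 0.096 0.03 0;-0.108 0.096 0.03 0;-0.108 0.096 0.03 0;-0.108 0.096 0.03 0;-0.108 0.096 0.03 0;-0.108 0.096 0.03 0;-0.108 0.096 0.03 0;0 0 0 0;0 0 0 0;0 0 0 0", grip=1, grip_force=60)

```text
clock: 2.0
tcp_pos: [490.7, -58.7, 151.2]
tool_rot: [-0.194, 0.981, 0.0, -0.0]
contact_force: [0.2, -0.8, -0.3]
grip_width: 1.003
finger_force: 0.0
```

```bash
python3 - <<'E'
from h import *
go((490,-58,51))
S,_=viewer.read_camera("scene");T,_=viewer.read_camera("top")
S=S[:,:,::-1];T=T[:,:,::-1]
cv2.imwrite("pics/s1.png",S);cv2.imwrite("pics/t1.png",T)
cv2.imwrite("pics/z1.png",np.hstack([crop(S,(360,120,110,130),3.6,0),crop(T,(370,190,110,130),3.6,0)]))
print(proj("scene",bot.get_state()["tcp_pos"]),proj("scene",(490,-58,93)))
E
```

```text
t 2.0 tcp [490.7 -58.7 151.2] F [ 0.2 -0.8 -0.3] M [ 0.02 -0.05 -0.02] w 1.003 | tool mm [  0.3   0.9 100.2] share [0.0013 0.0037 0.4009] tilt [-7.e-04 -1.e-04 -1.e+00] x [-0.925 -0.38   0.001] j [ 0.21  0.24 -0.42 -0.   -0.91 -1.39]
[418.02811746 167.70672753] [414.57536882 189.11570202]
```

View pics/z1.png

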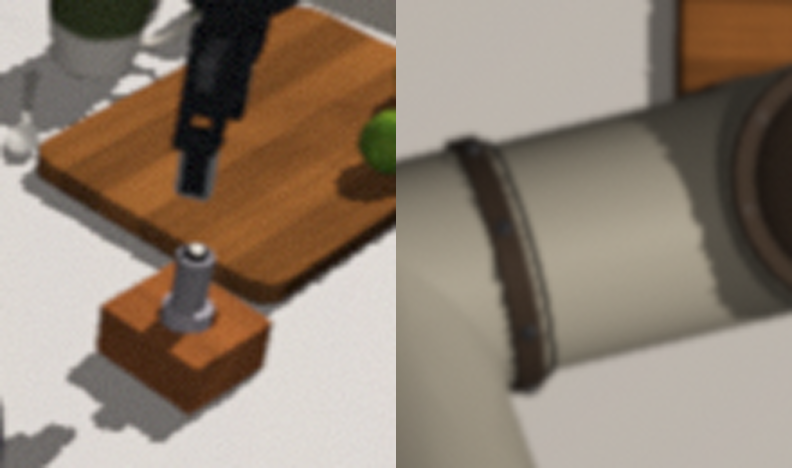

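The scene crop shows the open near finger above the gauge. Its tip is at about (414,173) full-frame, and the gauge cap is at (414.5,189). I'll compare that with the projected finger position.

```bash
python3 - <<'E'
from h import *
s=bot.get_state();R=Ro.from_quat(s["tool_rot"]).as_matrix();p=s["tcp_pos"]
for y in(42.5,57,-42.5,-57):
    print(y,[proj("scene",p+R@np.array([x,y,-13])).round(1).tolist() for x in(-11,11)])
E
```

```text
42.5 [[409.3, 172.2], [419.5, 174.5]]
57 [[407.7, 175.9], [418.0, 178.2]]
-42.5 [[418.2, 151.9], [427.9, 153.9]]
-57 [[419.6, 148.6], [429.2, 150.6]]
```

Request:
play_rows(rows="0.001 0.004 0.08 0;0 0 0.08 0;0 0 0.08 0;0 0 0.06 0;0 0 0.05 0;0 0 0.03 0;0 0 0.02 0;0 0 0 0;0 0 0 0")

```text
clock: 3.0
tcp_pos: [491.0, -57.5, 51.8]
tool_rot: [-0.194, 0.981, -0.0, 0.0]
contact_force: [1.1, 0.7, 0.4]
grip_width: 0.995
finger_force: 0.0
```

Request:
play_rows(rows="0 0 0 0;0 0 0 0;0 0 0 0;0 0 0 0;0 0 0 0;0 0 0 0;0 0 0 0;0 0 0 0;0 0 0 0;0 0 0 0", grip=-1, grip_force=60)

```text
clock: 4.0
tcp_pos: [490.8, -57.4, 51.5]
tool_rot: [-0.194, 0.981, -0.0, 0.0]
contact_force: [-0.7, 0.5, 5.2]
grip_width: 0.265
finger_force: 58.5
```

```bash
python3 - <<'E'
from h import *
go((490,-58,51))
S,_=viewer.read_camera("scene");S=S[:,:,::-1];cv2.imwrite("pics/s2.png",S)
E
```

```text
t 4.0 tcp [490.8 -57.4  51.5] F [-0.7  0.5  5.2] M [0.26 0.27 0.01] w 0.265 | tool mm [ 1.  -0.3  0.5] share [ 0.004  -0.0011  0.0021] tilt [ 4.e-04  0.e+00 -1.e+00] x [-0.925 -0.381 -0.   ] j [ 0.21  0.38 -0.53  0.   -0.65 -1.39]
```

Request:
play_rows(rows="0 0 -0.02 0;0 0 -0.04 0;0 0 -0.06 0;0 0 -0.08 0;0 0 -0.1 0;0 0 -0.12 0;0 0 -0.12 0;0 0 -0.12 0;0 0 -0.08 0;0 0 -0.04 0;0 0 0 0;0 0 0 0;0 0 0 0")

```text
clock: 5.35
tcp_pos: [489.7, -57.5, 244.7]
tool_rot: [-0.194, 0.981, 0.0, -0.002]
contact_force: [-0.1, -0.2, -1.7]
grip_width: 0.265
finger_force: 58.9
```

```bash
python3 - <<'E'
from h import *
go((533,204,246))
S,_=viewer.read_camera("scene");S=S[:,:,::-1];cv2.imwrite("pics/s3.png",S)
p=bot.get_state()["tcp_pos"];print(proj("scene",p-[0,0,41.5]))
z=crop(S,(370,100,90,110),5,0);cv2.imwrite("pics/z3.png",z)
E
```

```text
t 5.35 tcp [489.7 -57.5 244.7] F [-0.1 -0.2 -1.7] M [ 0.05 -0.03 -0.03] w 0.265 | tool mm [-139.6  225.3   -1.5] share [-0.5583  0.9011 -0.006 ] tilt [-3.4e-03 -2.0e-04 -1.0e+00] x [-0.925 -0.381  0.003] j [ 0.21  0.15 -0.28 -0.   -1.14 -1.39]
[421.25966886 148.23358885]
```

View pics/z3.png

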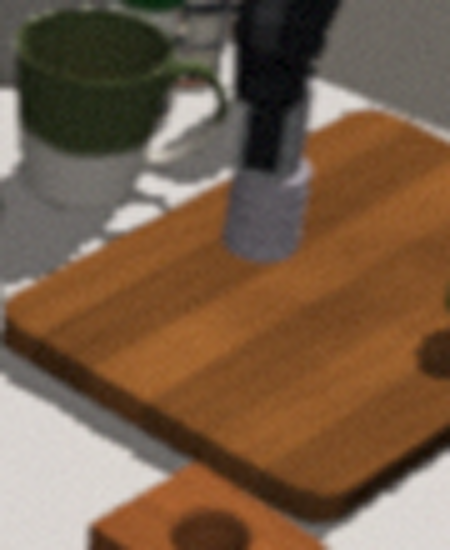

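The gauge hangs from the fingers with its mouth at about (422.4,149), against a predicted (421.3,148.2). The empty hole shows at about (412.3,207). I'll move above the stem.

Request:
play_rows(rows="-0.02 0.03 0 0;-0.03 0.05 0 0;-0.036 0.058 0 0;-0.036 0.058 0 0;-0.036 0.058 0 0;-0.036 0.058 0 0;-0.036 0.058 0 0;-0.036 0.058 0 0;-0.036 0.058 0 0;-0.036 0.058 0 0;-0.036 0.058 0 0;-0.036 0.058 0 0;-0.036 0.058 0.01 0;-0.036 0.058 0.02 0;-0.036 0.058 0.03 0;-0.03 0.05 0.02 0;-0.01 0.02 0 0;0 0 0 0;0 0 0 0;0 0 0 0")

```text
clock: 7.4
tcp_pos: [533.6, 204.2, 226.7]
tool_rot: [-0.194, 0.981, 0.0, 0.0]
contact_force: [-0.9, 0.7, -1.4]
grip_width: 0.268
finger_force: 58.9
```

```bash
python3 - <<'E'
from h import *
np.set_printoptions(precision=1,suppress=True)
go((533,204,215))
S,D=viewer.read_camera("scene");S=S[:,:,::-1];cv2.imwrite("pics/s4.png",S);np.save("pics/s4.npy",D)
T,d=viewer.read_camera("top");T=T[:,:,::-1];cv2.imwrite("pics/t4.png",T)
p=bot.get_state()["tcp_pos"];print([proj("scene",p-[0,0,q]) for q in(41.5,3.5)],proj("scene",(533,204,160)))
z=np.hstack([crop(S,(280,140,80,100),5,0),crop(T,(262,190,80,100),5,0)]);cv2.imwrite("pics/z4.png",z)
E
```

```text
t 7.4 tcp [533.6 204.2 226.7] F [-0.9  0.7 -1.4] M [-0.  0. -0.] w 0.268 | tool mm [ 0.6  0.1 11.7] share [0. 0. 0.] tilt [ 0.  0. -1.] x [-0.9 -0.4 -0. ] j [ 0.7  0.3 -0.1  0.  -1.1 -1.8]
[array([321.7, 200.9]), array([321.9, 184.9])] [321.8 211.1]
```

View pics/z4.png

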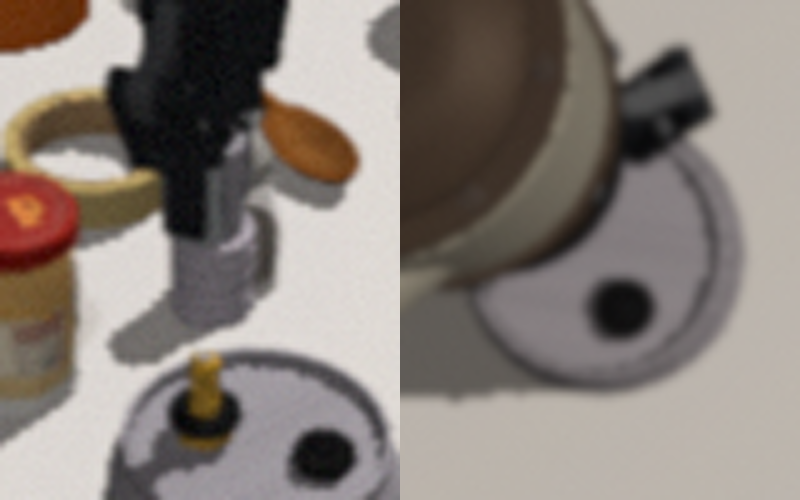

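The scene crop shows the held head centred at about x = 323 and the stem at about x = 321.2, so the gauge is a little to the right. I'll use depth to measure both.

```bash
python3 - <<'E'
from h import *
np.set_printoptions(precision=1,suppress=True)
S=cv2.imread("pics/s4.png");D=np.load("pics/s4.npy")
c=viewer.calibration("scene");p=bot.get_state()["tcp_pos"]
z0=(c["R"]@(p-[0,0,25])+c["t"])[2];print("axis depth",z0)
for v in range(188,206,2):
    r=D[v,305:345]; m=np.where(abs(r-z0)<35)[0]+305
    if len(m): print(v,m[0],m[-1],(m[0]+m[-1])/2,"min/med depth centre",np.median(D[v,320:326]),"exp mid",[round(a,1) for a in proj("scene",p-[0,0,41.5])])
hsv=cv2.cvtColor(S,cv2.COLOR_BGR2HSV)
m=cv2.inRange(hsv[205:228,312:332],(12,110,60),(35,255,255))
for i,row in enumerate(m):
    k=np.where(row)[0]
    if len(k): print(205+i,k[0]+312,k[-1]+312,np.median(D[205+i,k+312]))
print("stem depth exp", (c["R"]@np.array([533,204,150.])+c["t"])[2])
# stand hole from s3
S3=cv2.imread("pics/s3.png");g=cv2.cvtColor(S3,cv2.COLOR_BGR2HSV)[195:225,395:430,2]
for v in range(203,214): print(v,g[v-195,8:30])
E
```

```text
axis depth 921.8594015992012
188 314 330 322.0 min/med depth centre 894.6547 exp mid [np.float64(321.7), np.float64(200.9)]
190 314 330 322.0 min/med depth centre 896.6801 exp mid [np.float64(321.7), np.float64(200.9)]
192 314 330 322.0 min/med depth centre 899.50055 exp mid [np.float64(321.7), np.float64(200.9)]
194 314 330 322.0 min/med depth centre 901.8767 exp mid [np.float64(321.7), np.float64(200.9)]
196 314 330 322.0 min/med depth centre 905.3927 exp mid [np.float64(321.7), np.float64(200.9)]
198 314 330 322.0 min/med depth centre 908.69086 exp mid [np.float64(321.7), np.float64(200.9)]
200 314 329 321.5 min/med depth centre 912.6754 exp mid [np.float64(321.7), np.float64(200.9)]
202 314 329 321.5 min/med depth centre 915.60376 exp mid [np.float64(321.7), np.float64(200.9)]
204 316 327 321.5 min/med depth centre 918.77924 exp mid [np.float64(321.7), np.float64(200.9)]
211 323 323 952.4955
212 319 323 946.5705
213 318 323 947.25903
214 318 322 947.89526
215 318 322 947.02484
216 319 322 950.4584
217 318 323 952.9187
218 318 323 953.4969
219 318 324 956.0441
220 318 323 957.3613
[... 463 characters left out ...]
3  69  72  95 130
 151 154 156 159]
207 [137 101  78  79  80  82  82  85  83  80  81  77  77  72  65  67  89 124
 149 158 158 160]
208 [145 108  83  78  78  81  80  80  80  83  76  77  73  68  64  67  90 133
 157 165 164 158]
209 [152 129  98  82  78  83  80  83  78  77  75  72  67  65  57  69 103 147
 163 167 170 163]
210 [153 146 124 104  89  78  77  75  73  69  72  67  66  67  75  98 133 156
 167 168 167 166]
211 [152 155 146 136 117 101  94  90  85  87  81  78  77  88 109 140 161 169
 166 169 168 168]
212 [153 150 153 149 148 143 136 123 123 115 119 117 120 135 151 159 165 167
 173 172 171 168]
213 [150 153 154 154 152 153 148 150 147 142 144 145 149 157 160 166 169 168
 168 173 171 173]
```

```bash
python3 - <<'E'
from h import *
np.set_printoptions(precision=1,suppress=True)
D=np.load("pics/s4.npy")
h=np.array([.683,-.73,0])
def pt(u,v,d):
    o,r=ray("scene",u,v);return o+r*d
A=np.array([pt(321.8,v,np.median(D[v,320:325]))+16*h for v in range(190,203)]);print("head axis",A.mean(0),A[0],A[-1])
B=np.array([pt(320.6,v,np.median(D[v,319:323]))+6*h for v in range(213,219)]);print("stem",B.mean(0));print(B)
S=cv2.imread("pics/s3.png");g=cv2.cvtColor(S,cv2.COLOR_BGR2HSV)[198:216,398:428,2]
cs=max(cv2.findContours(cv2.inRange(g,0,112),0,2)[0],key=cv2.contourArea);e=cv2.fitEllipse(cs);print(e)
print("hole",plane("scene",398+e[0][0],198+e[0][1],40))
go((533,204,215))
E
```

```text
head axis [534.  203.5 209. ] [534.1 203.6 223.1] [534.6 202.6 193.9]
stem [535.6 204.5 152.5]
[[536.6 203.5 157.7]
 [535.3 204.8 156.8]
 [534.7 205.4 154.9]
 [535.7 204.4 151.2]
 [536.1 203.9 148. ]
 [535.2 204.8 146.6]]
((13.776300430297852, 8.9787015914917), (9.712181091308594, 15.41869831085205), 94.73534393310547)
hole [489.8 -58.4  40. ]
t 7.5 tcp [533.6 204.2 226.7] F [ 0.6 -0.7 -1.1] M [0.  0.1 0. ] w 0.264 | tool mm [ 0.6  0.1 11.7] share [0. 0. 0.] tilt [ 0.  0. -1.] x [-0.9 -0.4 -0. ] j [ 0.7  0.3 -0.1 -0.  -1.1 -1.8]
```

Request:
play_rows(rows="-0.007 0.002 0 0;0 0 0.02 0;0 0 0.03 0;0 0 0.03 0;0 0 0.02 0;0 0 0.01 0;0 0 0 0;0 0 0 0")

```text
clock: 8.3
tcp_pos: [535.1, 205.9, 199.0]
tool_rot: [-0.194, 0.981, -0.0, 0.0]
contact_force: [0.6, 0.9, -1.4]
grip_width: 0.262
finger_force: 58.9
```

Request:
play_rows(rows="0 0 0.008 0;0 0 0.008 0;0 0 0.008 0;0 0 0.004 0;0 0 0 0;0 0 0 0;0 0 0 0")

```text
clock: 9.0
tcp_pos: [535.4, 206.0, 192.9]
tool_rot: [-0.194, 0.981, 0.0, 0.001]
contact_force: [-1.4, 0.7, 5.2]
grip_width: 0.265
finger_force: 59.5
```

```bash
python3 - <<'E'
from h import *
go((534.5,204.7,174.5))
S,D=viewer.read_camera("scene");S=S[:,:,::-1];cv2.imwrite("pics/s5.png",S)
z=crop(S,(280,150,80,80),6,0);cv2.imwrite("pics/z5.png",z)
E
```

```text
t 9.0 tcp [535.4 206.  192.9] F [-1.4  0.7  5.2] M [-0.07  0.51 -0.04] w 0.265 | tool mm [ 1.3 -0.8 18.4] share [ 0.0053 -0.0033  0.0737] tilt [ 1.7e-03  5.0e-04 -1.0e+00] x [-0.924 -0.381 -0.002] j [ 0.65  0.33 -0.18  0.   -1.06 -1.83]
```

View pics/z5.png

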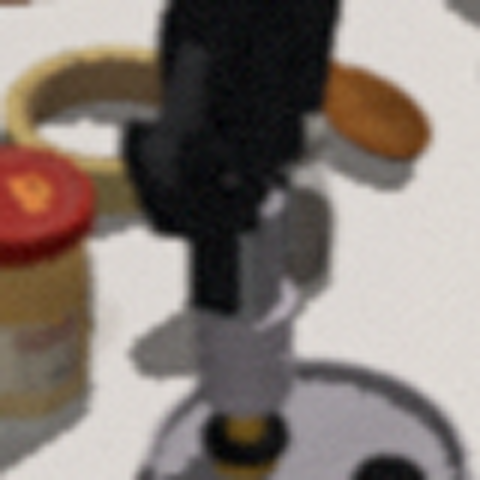

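The gauge is over the stem: mouth centre at about x = 321, stem at 320.5. The force fits first contact with the pin, so I'll continue in small steps.

Request:
play_rows(rows="0 0 0.008 0;0 0 0.008 0;0 0 0.008 0;0 0 0 0;0 0 0 0;0 0 0 0")

```text
clock: 9.65
tcp_pos: [535.5, 206.0, 187.3]
tool_rot: [-0.194, 0.981, 0.0, 0.001]
contact_force: [-1.9, 0.3, 7.8]
grip_width: 0.263
finger_force: 59.6
```

```bash
python3 -c "
from h import *
go((534.5,204.7,174.5))"
```

```text
t 9.65 tcp [535.5 206.  187.3] F [-1.9  0.3  7.8] M [-0.05  0.69  0.01] w 0.263 | tool mm [ 1.4 -0.8 12.8] share [ 0.0056 -0.0032  0.0514] tilt [ 2.e-03  5.e-04 -1.e+00] x [-0.924 -0.381 -0.002] j [ 0.65  0.33 -0.19  0.   -1.05 -1.83]
```

Request:
play_rows(rows="0.004 0.0015 0 0;0 0 0.008 0;0 0 0.008 0;0 0 0.008 0;0 0 0 0;0 0 0 0;0 0 0 0")

```text
clock: 10.35
tcp_pos: [535.2, 206.0, 181.7]
tool_rot: [-0.195, 0.981, 0.0, 0.002]
contact_force: [-1.3, -1.1, 7.5]
grip_width: 0.268
finger_force: 59.8
```

```bash
python3 -c "
from h import *
go((534.5,204.7,174.5))"
```

```text
t 10.35 tcp [535.2 206.  181.7] F [-1.3 -1.1  7.5] M [-0.24  0.27  0.  ] w 0.268 | tool mm [ 1.2 -0.9  7.2] share [ 0.0047 -0.0038  0.029 ] tilt [ 3.8e-03  9.0e-04 -1.0e+00] x [-0.924 -0.382 -0.004] j [ 0.65  0.34 -0.2   0.   -1.03 -1.83]
```

Request:
play_rows(rows="0.004 -0.002 0 0;0 0 0.008 0;0 0 0.006 0;0 0 0.004 0;0 0 0 0;0 0 0 0;0 0 0 0")

```text
clock: 11.05
tcp_pos: [535.1, 205.8, 177.5]
tool_rot: [-0.195, 0.981, 0.001, 0.003]
contact_force: [-0.5, 0.9, 7.1]
grip_width: 0.267
finger_force: 59.8
```

```bash
python3 -c "
from h import *
go((534.5,204.7,174.5))"
```

```text
t 11.05 tcp [535.1 205.8 177.5] F [-0.5  0.9  7.1] M [0.09 0.03 0.03] w 0.267 | tool mm [ 0.9 -0.8  3. ] share [ 0.0038 -0.0032  0.0121] tilt [ 0.0055  0.0023 -1.    ] x [-0.924 -0.382 -0.006] j [ 0.65  0.34 -0.21  0.   -1.02 -1.83]
```

Request:
play_rows(rows="0 0 0.006 0;0 0 0.006 0;0 0 0 0;0 0 0 0;0 0 0 0")

```text
clock: 11.55
tcp_pos: [535.1, 205.8, 174.5]
tool_rot: [-0.195, 0.981, 0.001, 0.003]
contact_force: [-0.2, -0.2, 6.7]
grip_width: 0.268
finger_force: 59.8
```

Request:
play_rows(rows="0 0 0.004 0;0 0 0 0;0 0 0 0;0 0 0 0")

```text
clock: 11.95
tcp_pos: [535.1, 205.8, 173.7]
tool_rot: [-0.195, 0.981, 0.001, 0.003]
contact_force: [0.2, 0.1, 8.0]
grip_width: 0.264
finger_force: 59.8
```

Request:
play_rows(rows="0 0 0.004 0;0 0 0 0;0 0 0 0;0 0 0 0")

```text
clock: 12.35
tcp_pos: [535.1, 205.9, 173.2]
tool_rot: [-0.195, 0.981, 0.001, 0.003]
contact_force: [-1.4, -0.0, 9.8]
grip_width: 0.262
finger_force: 60.1
```

Request:
play_rows(rows="0 0 0.003 0;0 0 0 0;0 0 0 0;0 0 0 0")

```text
clock: 12.75
tcp_pos: [535.2, 205.9, 172.8]
tool_rot: [-0.195, 0.981, 0.001, 0.003]
contact_force: [-0.4, 0.7, 11.7]
grip_width: 0.266
finger_force: 60.3
```

Request:
play_rows(rows="0 0 0.004 0;0 0 0 0;0 0 0 0;0 0 0 0")

```text
clock: 13.15
tcp_pos: [535.3, 205.9, 172.2]
tool_rot: [-0.195, 0.981, 0.001, 0.003]
contact_force: [-1.9, -0.1, 12.7]
grip_width: 0.264
finger_force: 60.6
```

```bash
python3 -c "
from h import *
go((534.5,204.7,174.5))"
```

```text
t 13.15 tcp [535.3 205.9 172.2] F [-1.9 -0.1 12.7] M [ 0.08  0.73 -0.05] w 0.264 | tool mm [ 1.2 -0.8 -2.3] share [ 0.0046 -0.0034 -0.0093] tilt [ 0.0066  0.0026 -1.    ] x [-0.924 -0.382 -0.007] j [ 0.65  0.34 -0.21  0.   -1.01 -1.83]
```

Request:
play_rows(rows="0 0 0.004 0;0 0 0 0;0 0 0 0")

```text
clock: 13.45
tcp_pos: [535.3, 205.9, 171.6]
tool_rot: [-0.195, 0.981, 0.001, 0.004]
contact_force: [-3.3, 0.0, 13.9]
grip_width: 0.266
finger_force: 60.8
```

Request:
play_rows(rows="0 0 0 0;0 0 0 0")

```text
clock: 13.65
tcp_pos: [535.3, 205.9, 171.6]
tool_rot: [-0.195, 0.981, 0.001, 0.004]
contact_force: [-2.5, -0.2, 14.5]
grip_width: 0.263
finger_force: 60.8
```

Request:
play_rows(rows="0 0 0.003 0;0 0 0 0;0 0 0 0;0 0 0 0")

```text
clock: 14.05
tcp_pos: [535.4, 205.9, 171.1]
tool_rot: [-0.195, 0.981, 0.001, 0.004]
contact_force: [-3.1, 0.6, 14.2]
grip_width: 0.262
finger_force: 60.9
```

Request:
play_rows(rows="0 0 0 0;0 0 0 0;0 0 0 0;0 0 0 0;0 0 0 0;0 0 0 0;0 0 0 0")

```text
clock: 14.75
tcp_pos: [535.3, 205.9, 171.1]
tool_rot: [-0.195, 0.981, 0.001, 0.004]
contact_force: [-3.3, -0.3, 14.5]
grip_width: 0.265
finger_force: 60.9
```

Request:
play_rows(rows="0 0 0 0;0 0 0 0;0 0 0 0;0 0 0 0;0 0 0 0;0 0 0 0;0 0 0 0")

```text
clock: 15.45
tcp_pos: [535.3, 205.9, 171.2]
tool_rot: [-0.195, 0.981, 0.001, 0.004]
contact_force: [-3.7, 0.3, 15.6]
grip_width: 0.268
finger_force: 60.9
```

```bash
python3 - <<'E'
from h import *
F=[]
go((534.5,204.7,174.5))
S,D=viewer.read_camera("scene");S=S[:,:,::-1];cv2.imwrite("pics/s6.png",S)
for i in range(4): viewer.read_camera("scene"); F.append(bot.get_state()["contact_force"])
print(np.mean(F,0))
cv2.imwrite("pics/z6.png",crop(S,(285,160,70,80),6,0))
E
```

```text
t 15.45 tcp [535.3 205.9 171.2] F [-3.7  0.3 15.6] M [ 0.12  1.1  -0.03] w 0.268 | tool mm [ 1.2 -0.8 -3.4] share [ 0.0049 -0.0033 -0.0134] tilt [ 0.0071  0.0026 -1.    ] x [-0.924 -0.382 -0.008] j [ 0.65  0.34 -0.21  0.   -1.   -1.83]
[-3.0587724  -0.34763208 16.13916467]
```

View pics/z6.png

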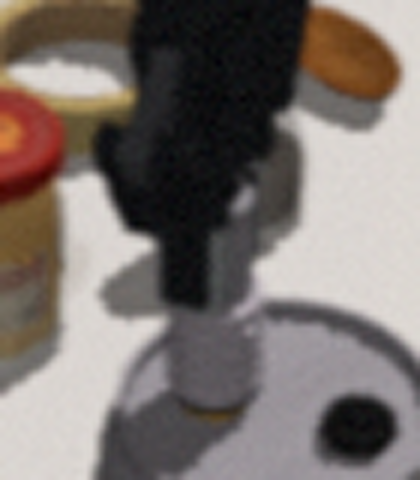

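The gauge is home: its head covers the washer and only the brass below shows, at about (321,228). The force is about 17 N on the keg. I'll hold it briefly more, then withdraw straight up.

Request:
play_rows(rows="0 0 0 0;0 0 0 0;0 0 0 0;0 0 -0.01 0;0 0 -0.02 0;0 0 -0.02 0;0 0 -0.03 0;0 0 -0.04 0;0 0 -0.06 0;0 0 -0.06 0;0 0 -0.04 0;0 0 -0.02 0;0 0 0 0;0 0 0 0;0 0 0 0")

```text
clock: 17.2
tcp_pos: [532.7, 204.7, 240.8]
tool_rot: [-0.194, 0.981, -0.0, -0.001]
contact_force: [-0.3, -0.4, -2.4]
grip_width: 0.264
finger_force: 59.1
```

```bash
python3 - <<'E'
from h import *
go((490.8,-57.4,240))
S,D=viewer.read_camera("scene");S=S[:,:,::-1];cv2.imwrite("pics/s7.png",S);np.save("pics/s7.npy",D)
E
```

```text
t 17.2 tcp [532.7 204.7 240.8] F [-0.3 -0.4 -2.4] M [ 0.05  0.06 -0.02] w 0.264 | tool mm [ 138.6 -226.4    1.1] share [ 0.5542 -0.9057  0.0046] tilt [-1.7e-03 -9.0e-04 -1.0e+00] x [-0.925 -0.381  0.002] j [ 0.65  0.29 -0.11 -0.   -1.17 -1.83]
```

Request:
play_rows(rows="0.02 -0.03 0 0;0.03 -0.05 0 0;0.036 -0.058 0 0;0.036 -0.058 0 0;0.036 -0.058 0 0;0.036 -0.058 0 0;0.036 -0.058 0 0;0.036 -0.058 0 0;0.036 -0.058 0 0;0.036 -0.058 0 0;0.036 -0.058 0 0;0.036 -0.058 0 0;0.036 -0.058 0 0;0.036 -0.058 0 0;0.036 -0.058 0 0;0.026 -0.05 0 0;0.01 -0.022 0 0;0 0 0 0;0 0 0 0;0 0 0 0")

```text
clock: 19.25
tcp_pos: [491.5, -56.8, 241.8]
tool_rot: [-0.194, 0.981, 0.0, 0.0]
contact_force: [-0.4, 0.8, -2.7]
grip_width: 0.268
finger_force: 59.1
```

Request:
play_rows(rows="0 0 0.05 0;0 0 0.1 0;0 0 0.12 0;0 0 0.12 0;0 0 0.08 0;0 0 0.03 0;0 0 0 0;0 0 0 0;0 0 0 0")

```text
clock: 20.15
tcp_pos: [492.5, -57.0, 118.1]
tool_rot: [-0.194, 0.981, -0.0, 0.001]
contact_force: [-0.5, 0.4, -2.6]
grip_width: 0.266
finger_force: 59.1
```

```bash
python3 - <<'E'
from h import *
np.set_printoptions(precision=1,suppress=True)
go((490.8,-57.4,51.5))
S,D=viewer.read_camera("scene");S=S[:,:,::-1].copy();cv2.imwrite("pics/s8.png",S)
p=bot.get_state()["tcp_pos"];h=np.array([.683,-.73,0])
c=viewer.calibration("scene");z0=(c["R"]@(p-[0,0,25])+c["t"])[2]
m0=proj("scene",p-[0,0,41.5]);s0=proj("scene",p-[0,0,3.5]);print("pred mouth, shoulder",m0,s0)
A=[]
for v in range(int(s0[1])+3,int(m0[1])+4):
    m=np.where(abs(D[v,400:440]-z0)<30)[0]+400
    u=(m[0]+m[-1])/2; o,r=ray("scene",u,v); q=o+r*np.median(D[v,int(u)-1:int(u)+3])+16*h; A.append(q); print(v,m[0],m[-1],q)
print("axis",np.mean(A,0))
cv2.imwrite("pics/z8.png",crop(S,(375,120,80,100),6,0))
E
```

```text
t 20.15 tcp [492.5 -57.  118.1] F [-0.5  0.4 -2.6] M [ 0. -0.  0.] w 0.266 | tool mm [ 1.9  0.3 66.6] share [0.  0.  0.3] tilt [ 0.  0. -1.] x [-0.9 -0.4 -0. ] j [ 0.2  0.3 -0.5  0.  -0.8 -1.4]
pred mouth, shoulder [412.6 194.5] [414.7 181.3]
184 407 421 [494.1 -51.8 120.8]
185 407 421 [495.9 -55.5 115.1]
186 407 420 [495.8 -53.9 113.2]
187 407 420 [496.7 -56.1 108.7]
188 407 420 [494.8 -53.6 108.2]
189 406 420 [496.3 -54.6 104.1]
190 406 420 [496.9 -56.5  99.9]
191 406 420 [496.1 -55.7  97.9]
192 406 419 [495.7 -53.6  96.5]
193 406 419 [496.7 -56.   91.7]
194 406 419 [495.3 -54.3  90.5]
195 406 419 [496.3 -56.7  85.8]
196 407 418 [495.  -55.2  84.4]
197 409 417 [494.8 -57.7  80.3]
axis [495.7 -55.1  99.8]
```

View pics/z8.png

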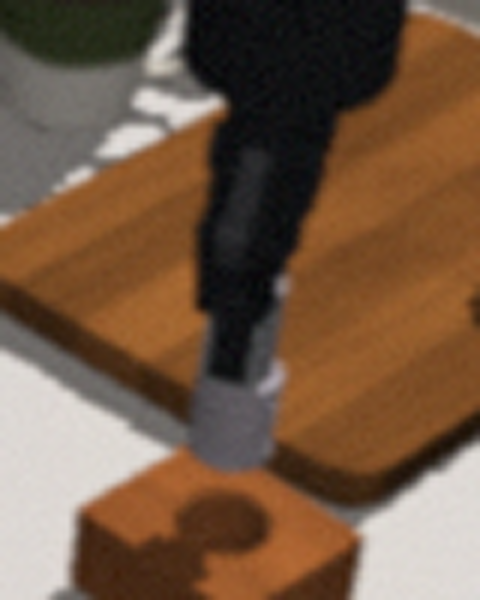

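The gauge is just above the stand. Its mouth is at about (413,195) and the hole at (412,207), so it needs a correction of about 3 mm towards the robot.

Request:
play_rows(rows="0.013 0.001 0 0;0 0 0.03 0;0 0 0.04 0;0 0 0.03 0;0 0 0.012 0;0 0 0 0;0 0 0 0;0 0 0 0")

```text
clock: 21.0
tcp_pos: [488.6, -58.2, 89.0]
tool_rot: [-0.194, 0.981, -0.0, 0.0]
contact_force: [-0.1, -0.2, -2.1]
grip_width: 0.263
finger_force: 59.1
```

```bash
python3 - <<'E'
from h import *
np.set_printoptions(precision=2,suppress=True)
go((489.8,-57.9,51.5))
S,D=viewer.read_camera("scene");S=S[:,:,::-1].copy();cv2.imwrite("pics/s9.png",S)
p=bot.get_state()["tcp_pos"]
c=viewer.calibration("scene");z0=(c["R"]@(p-[0,0,25])+c["t"])[2]
for z in(3.5,20,41.5): print("pred",proj("scene",p-[0,0,z]))
# same test as on original pose s2-like: columns of head by depth
for v in range(194,214,2):
    m=np.where(abs(D[v,395:435]-z0)<22)[0]+395; print(v,m[:1],m[-1:],D[v,408:418:3])
cv2.imwrite("pics/z9.png",crop(S,(375,150,80,80),7,0))
E
```

```text
t 21.0 tcp [488.6 -58.2  89. ] F [-0.1 -0.2 -2.1] M [-0.   -0.05  0.03] w 0.263 | tool mm [-1.2 -0.2 37.6] share [-0.   -0.    0.15] tilt [ 0.  0. -1.] x [-0.93 -0.38 -0.  ] j [ 0.21  0.32 -0.5   0.   -0.75 -1.39]
pred [414.72 191.9 ]
pred [413.78 197.54]
pred [412.59 204.74]
194 [407] [421] [1118.68 1105.55 1094.35 1097.83]
196 [407] [420] [1117.72 1113.94 1105.58 1109.27]
198 [407] [420] [1123.19 1116.16 1112.87 1115.9 ]
200 [407] [420] [1125.88 1119.98 1118.1  1113.92]
202 [406] [419] [1129.81 1120.43 1119.29 1116.69]
204 [396] [427] [1132.86 1124.99 1124.64 1123.95]
206 [395] [430] [1130.78 1125.8  1122.48 1133.43]
208 [395] [433] [1177.34 1137.85 1133.5  1160.21]
210 [395] [434] [1179.39 1179.67 1173.17 1167.12]
212 [395] [434] [1140.26 1184.19 1176.24 1135.73]
```

View pics/z9.png

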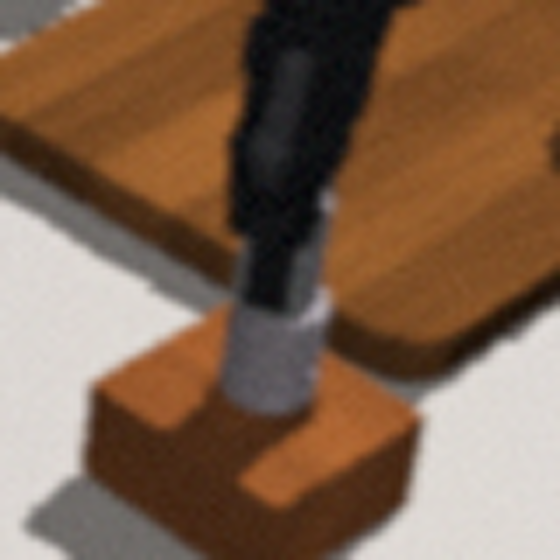

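The mouth, at about (413,204.5), sits about 1 mm right of the hole axis. I'll nudge it and start inserting.

Request:
play_rows(rows="-0.006 0 0 0;0 0 0.01 0;0 0 0.015 0;0 0 0.015 0;0 0 0.015 0;0 0 0.01 0;0 0 0 0;0 0 0 0;0 0 0 0")

```text
clock: 21.95
tcp_pos: [489.7, -57.7, 72.6]
tool_rot: [-0.194, 0.981, 0.0, -0.0]
contact_force: [0.3, -0.1, -1.7]
grip_width: 0.262
finger_force: 59.1
```

```bash
python3 -c "
from h import *
go((490,-57.5,51.5))"
```

```text
t 21.95 tcp [489.7 -57.7  72.6] F [ 0.3 -0.1 -1.7] M [-0.07 -0.01  0.02] w 0.262 | tool mm [-0.4  0.  21.1] share [-0.0015  0.0002  0.0844] tilt [-0.  0. -1.] x [-0.925 -0.381  0.   ] j [ 0.21  0.35 -0.52 -0.   -0.71 -1.39]
```

Request:
play_rows(rows="0 0 0.015 0;0 0 0.015 0;0 0 0.015 0;0 0 0.012 0;0 0 0.009 0;0 0 0 0;0 0 0 0;0 0 0 0")

```text
clock: 22.75
tcp_pos: [489.7, -57.7, 56.1]
tool_rot: [-0.194, 0.981, -0.0, 0.0]
contact_force: [0.8, -1.5, -3.1]
grip_width: 0.259
finger_force: 59.1
```

Request:
play_rows(rows="0 0 0.006 0;0 0 0.004 0;0 0 0 0;0 0 0 0;0 0 0 0")

```text
clock: 23.25
tcp_pos: [489.7, -57.6, 53.6]
tool_rot: [-0.194, 0.981, 0.0, 0.0]
contact_force: [0.1, -0.1, -2.7]
grip_width: 0.267
finger_force: 59.1
```

Request:
play_rows(rows="0 0 0.004 0;0 0 0.004 0;0 0 0 0;0 0 0 0")

```text
clock: 23.65
tcp_pos: [489.8, -57.7, 51.6]
tool_rot: [-0.194, 0.981, -0.0, 0.0]
contact_force: [1.3, -0.7, -0.4]
grip_width: 0.265
finger_force: 59.5
```

Request:
play_rows(rows="0 0 0.002 0;0 0 0 0;0 0 0 0")

```text
clock: 23.95
tcp_pos: [489.9, -57.7, 51.6]
tool_rot: [-0.194, 0.981, -0.0, 0.0]
contact_force: [0.6, 0.0, 5.6]
grip_width: 0.261
finger_force: 59.9
```

Request:
play_rows(rows="0 0 0 0;0 0 0 0;0 0 0 0;0 0 0 0;0 0 0 0;0 0 0 0;0 0 0 0;0 0 0 0", grip=1)

```text
clock: 24.75
tcp_pos: [489.7, -57.7, 51.0]
tool_rot: [-0.194, 0.981, 0.0, 0.0]
contact_force: [-0.5, -0.5, 1.3]
grip_width: 0.996
finger_force: 0.0
```

Request:
play_rows(rows="0 0 -0.03 0;0 0 -0.06 0;0 0 -0.1 0;0 0 -0.12 0;0 0 -0.15 0;0 0 -0.15 0;0 0 -0.1 0;0 0 0 0;0 0 0 0;0 0 0 0")

```text
clock: 25.75
tcp_pos: [488.8, -57.7, 227.6]
tool_rot: [-0.194, 0.981, 0.0, -0.001]
contact_force: [-0.4, -0.4, -0.2]
grip_width: 1.005
finger_force: 0.0
```

```bash
python3 - <<'E'
from h import *
go((490,-57.5,51.5))
S,D=viewer.read_camera("scene");S=S[:,:,::-1].copy();T,_=viewer.read_camera("top");T=T[:,:,::-1]
a=cv2.imread("pics/scene0.png")
cv2.imwrite("pics/z10.png",np.hstack([crop(a,(380,165,60,90),6,0),crop(S,(380,165,60,90),6,0)]))
df=cv2.absdiff(a,S).max(2)[100:280,200:350];print("bystander diff px",(df>50).sum())
print([proj("scene",(490,-58,z)).round(1) for z in(93,103)])
E
```

```text
t 25.75 tcp [488.8 -57.7 227.6] F [-0.4 -0.4 -0.2] M [-0.02  0.01  0.01] w 1.005 | tool mm [ -1.6  -0.4 176.1] share [-0.0062 -0.0016  0.7045] tilt [-0.0021  0.     -1.    ] x [-0.925 -0.381  0.002] j [ 0.21  0.16 -0.31 -0.   -1.1  -1.39]
bystander diff px 460
[array([414.6, 189.1]), array([415.2, 185.6])]
```

View pics/z10.png

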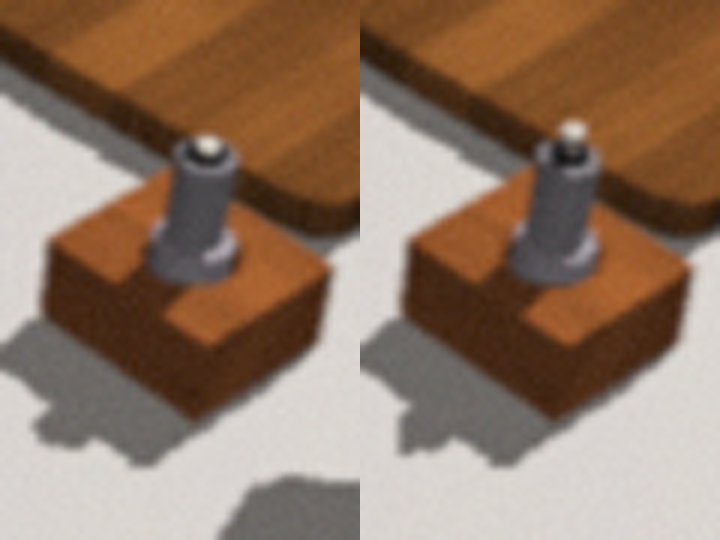

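The right-hand crop shows the gauge upright and fully down in the stand. The rod cap is raised to about (415.5,186.5), where it was (414.5,189) before, so the reading still shows. I'll hand the job in.

```bash
python3 -c "
from plant import workorder
print(workorder.sign_off())"
```

```text
the job is handed in; nothing more can be done
None
```

The job is handed in, with no verdict shown: the gauge was pressed home on the keg valve at about 17 N for roughly 2 s. It now stands upright and fully down in its stand, let go, with the rod about 7 mm out, and the arm stayed well clear of the shaker, jar and tin.

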